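# Latch the stock tray home with its gravity latch bar

## Robot

A 6-joint arm with a two-finger parallel gripper is mounted at the origin on the work surface. World frame = base frame: x ahead of the robot, y to its left, z up, the work surface at z = 0. Lengths are in m, angles in rad, forces in N, time in s.
With the tool pointing down it reaches from about 0.275 to 0.825 m from the base axis. Payload 5.2 kg.
Tool frame: the origin (TCP) lies at the very end of the fingers, on their centre line; the grasp point (between the pads) lies 19 mm behind it; z points along the fingers, y is the line along which they close (so a half turn about z gives the same grasp; the last joint's range is limited). The gripper opens to 93 mm and grips with 3 to 60 N. Pads are 15 mm wide; open, the fingers measure 128 mm over their backs; the gripper's body (75 mm by 188 mm) begins 65 mm behind the grasp point.
Start: joints at [-1.36, 0.259, 1.535, -0, 1.348, -0.203], TCP at [0.221, -0.504, 0.219] pointing down, gripper open.
Joint ranges: [-3.14, 3.14], [-0.91, 2.08], [0.19, 2.58], [-1.22, 4.36], [0.22, 2.71], [-3.12, 3.12]. Speed limits (rad/s): [2.57, 2.57, 3.14, 3.14, 3.14, 3.14].

## Interface

Orientations are given as a unit quaternion [w, x, y, z].
In Python, from plant import r, imaging, ticket gives the robot as it stands.
- The arm moves only by the tool move_arm, never from a script. Its argument "commands" is one flat list of numbers, 7 for each row, row after row: the closure in counts, from 0 (fully open) to 255 (shut), then the shift along the tool's x, y, z in units of 25 mm (1.0 is 25 mm), then the turn, a rotation vector about the tool's x, y, z in units of 5 degrees (1.0 is 5 degrees). In form: [hand, dx, dy, dz, wx, wy, wz, hand, dx, dy, dz, wx, wy, wz, ...]. A call has exactly 8 rows; each row shifts and turns the commanded pose from where the row before left it, along the tool's axes as they then stand; what a row does not reach is not made up. A row lasts 1/12 s, in which the tool goes at most 41.7 mm and 7.16 degrees, less where a joint would pass 70% of its speed; a pose out of reach is approached as far as the arm can. A call is refused whole if a number of a shift passes 1 or a number of a turn 1, either way. A call with a gripper value outside its range is refused whole. The fingers move at their own pace and stop on an object; "force" is the grip in N (left out, the last holds). Time passes only in rows, so rows that do not move let the fingers close, or fill a call up. It gives the time, the measured TCP pose, the force, the opening and the grip force at its end, in the units of the state.
- r.read_state(): the state, without advancing time (a new reading comes with each control period).
- imaging.grab_frame(name): name is "scene" or "top" or "wrist"; returns a dict with "pixels" (420x560x3 uint8, red, green, blue), "intrinsics" (3x3 intrinsics, pixels), "k1" (the pictures are not rectified: a ray, as slopes to the right and down, at radius r is drawn at 1 + k1 r^2 times it, then the intrinsics apply), "xyz" and "orientation" of the camera in the world; the wrist camera has in their place "T_tool_cam" (4x4, takes a point from camera to tool coordinates, whose origin is the TCP and whose axes are the flange's). Camera axes: x right, y up, looking along -z (the intrinsics and any distortion apply to the point x, -y, -z); pixel columns grow to the right and rows downward; lengths in m; the calibration is good to about 2 mm. A picture is of the moment at which its call begins: read the wrist's pose just before it. There is no depth.
- ticket.hand_in(): hands the job in; it is judged then, once.
The state is a dict: "t": time; "qpos": joint angles; "qvel": joint speeds; "joint_torque": joint torques, N m; "position": TCP position; "tcp_rot": TCP orientation; "force": force on the tool from outside, world axes, zero at the start; "moment": the same for the moment, N m; "width": opening from 0.0 (shut) to 1.0 (fully open); "grasp_force": force on a finger pad.
Only numpy, scipy, OpenCV 4.12 (cv2) and the standard library are available. Lean on these libraries where they do the work, as an engineer would, in place of code of your own. Each camera call takes 0.05 s, during which the arm holds its last target. There are 200 camera calls.

## Task

The tray with the carton of stock has been left pulled out towards you. Lift its dark steel latch bar by the red grip, push the tray in until the bar is over the yellow keeper, and ease it along until the bar drops fully down with its notch over the keeper; then let go. Be gentle: never force or ram the bar against the keeper, and leave the tape roll, jar and screwdriver beside it where they are.

Things in the scene. Friction and masses are not known exactly. Their poses are not given: they have to be found in the camera images.
- frame: Fixed galvanised run-in frame, base 550 x 335 mm. Origin: on the table, under the vertical plane of the latch bar. Its +x is the way the tray is pushed home; the tray and carton (top 140 mm above the table) lie at y = +30 to +285 mm. A blue ledge at the +x end, 50 mm high, carries two small bins (tops 100 mm high), part of the frame.
- tray (a joint): Travel of the sliding tray (it carries the latch bar) along the frame's +x, m: 0 pulled out, 0.200 end of travel; starts at 0.02 to 0.08. Slides stiffly (about 2.5 N, no spring), stays where left. With the keeper on its mark the notch is centred over it at 0.160; the true value lies within 0.020 of that. The nose may catch half down on the keeper's edge: ease on.
- latch_bar: Dark steel bar 236 x 12 x 36 mm on the tray's -y side. Origin inside it; level: frame x = tray - 0.110, y 0, z 115 mm; own +x to the free end. Spans x -130 to 106, z -18 to 18 mm; pivot (axis y) at x -110: +x end swings up to 0.7 rad, falls by its weight (0.3 kg), stops level. Notch in the underside, x 50 to 70, 20 mm deep; before it the square nose, x 70 to 106.
- grip (a point): Middle of the red round grip, 18 mm diameter, sticking out 74 mm from the bar to the frame's -y. It is 110 mm from the pivot along the bar, 45 mm to -y, 4 mm above the bar's origin (119 mm above the table when level). Take it from above, fingers closing along the frame's x; it can turn in them. A finger pushing on it can hold the bar up by friction: unload it to let the bar drop.
- keeper_mark (a point): Nominal place of the top of the keeper, a yellow post 14 mm long (frame x), 24 wide: frame x 110, y 0, z 115 mm. The post is clamped up to 20 mm before or behind this mark, unmeasured: find it by feel. Its top is 18 mm above the level bar's underside: lift the bar over 0.11 rad to pass. Resting on it the bar leans 0.09 rad or more. The notch has 6 mm play. Max load 25 N.
- tape_roll: Orange roll, 90 mm diameter, 40 mm high, beside the frame on its -y side. Bystander; origin under its centre.
- jar: Jar with black cap, 52 mm diameter, 80 mm high, beside the frame on its -y side. Bystander; origin under its centre.
- screwdriver: Red-handled screwdriver lying on the table beside the frame on its -y side. Bystander; origin under its centre.

How it is judged:
On the way, in this order (a step that is already met when the one before it is completed fails the run):
1. the latch bar is lifted clear while the tray is still out (angle between latch_bar's own z axis and vertical above 0.09 rad and value of joint tray below 0.129 m), for 0.1 s.
2. the raised bar has been carried over the keeper (angle between latch_bar's own z axis and vertical above 0.05 rad and value of joint tray above 0.13 m), for 0.05 s.
At the end, for the whole second after the job is handed in: The bar is down (within 0.03 rad of level) with its notch over the keeper (tray travel 0.134 to 0.186 m), the tray at rest and the robot clear (angle between latch_bar's own z axis and vertical below 0.03 rad and value of joint tray between 0.134 and 0.186 m and velocity of joint tray between -0.01 and 0.01 m/s); the robot touches nothing.
It fails at once if the latch bar loads the keeper with more than 25 N (contact force between latch_bar and frame above 25 N).
It fails at once if the tape roll, the jar or the screwdriver is moved by more than 30 mm (distance of any of tape_roll, jar, screwdriver from where it was at the start of the episode above 0.03 m).
It also fails if it takes over 67 s, if anything falls off the work surface, if the arm or the gripper's body presses on something with over 40 N, if the wrist force passes 120 N, or if a joint passes its speed limit or range.

## Working session

There is one attempt and no reset: what is moved stays moved. The work goes in short steps, Python scripts to look and compute and a tool call to move; the robot and the scene stay as the last step left them, time stands still between calls to the robot, and variables do not carry over. Pictures are saved under pics/ and viewed, at most 10 in all, crops included, and the job is handed in when it is done.

Besides the shell and the picture viewer there is one more tool, called after ">>>" as name(argument=value, ...), one argument or row to a line, values as JSON. move_arm: Moves the arm, as the interface text tells. Its arguments: {"type":"object","properties":{"commands":{"type":"array","items":{"type":"number"}},"force":{"type":"number"}},"required":["commands"]}

```bash
mkdir -p pics; ls; python3 - <<'E'
from plant import r, imaging
import cv2, numpy as np, pickle
s=r.read_state(); print(s)
d={}
for n in("scene","top"):
    f=imaging.grab_frame(n); d[n]=f; cv2.imwrite(f"pics/{n}0.png",f["pixels"][:,:,::-1]); print({k:v for k,v in f.items() if k!="pixels"})
pickle.dump(d,open("f0.pkl","wb"))
E
```

```text
pics
{'t': 0.0, 'qpos': array([-1.35980842e+00,  2.59366075e-01,  1.53606939e+00, -1.92417647e-05,
        1.34799640e+00, -2.02785832e-01]), 'qvel': array([-0.00123016, -0.00030371, -0.00243939,  0.00063856,  0.001435  ,
        0.00077066]), 'joint_torque': array([ 2.00706984e-05, -4.37305570e+01, -2.83996743e+01,  7.22522219e-02,
        4.14808304e-02, -1.55920534e-04]), 'position': array([ 0.22104321, -0.50303379,  0.21781079]), 'tcp_rot': array([-9.19558104e-04,  9.78674285e-01,  2.05416157e-01, -1.31523614e-05]), 'force': array([0.03539558, 0.69149772, 0.16520602]), 'moment': array([-0.00212798,  0.02059765, -0.0268788 ]), 'grasp_force': 0.0, 'width': 1.0019840830242224}
{'intrinsics': array([[493.14539604,   0.        , 279.24454524],
       [  0.        , 493.14539604, 213.14495047],
       [  0.        ,   0.        ,   1.        ]]), 'k1': 0.015551314256640966, 'xyz': array([ 0.99674916, -0.40467021,  0.65748679]), 'orientation': array([0.80193733, 0.32511887, 0.18130188, 0.46725139])}
{'intrinsics': array([[506.71100912,   0.        , 285.22265709],
       [  0.        , 506.71100912, 206.60583974],
       [  0.        ,   0.        ,   1.        ]]), 'k1': -0.021780063437960438, 'xyz': array([ 0.38740485, -0.12716288,  0.89911623]), 'orientation': array([-0.63092441, -0.06837181,  0.08323734,  0.76833016])}
```

View pics/scene0.png

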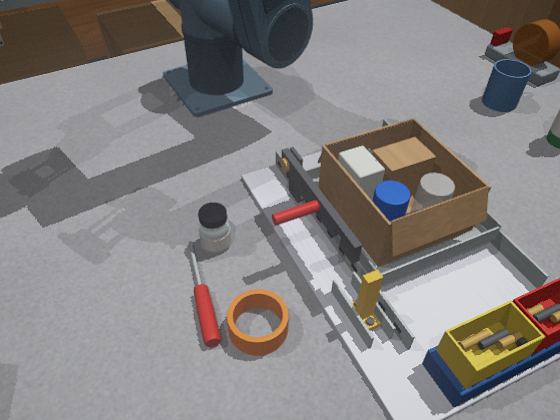

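View pics/top0.png

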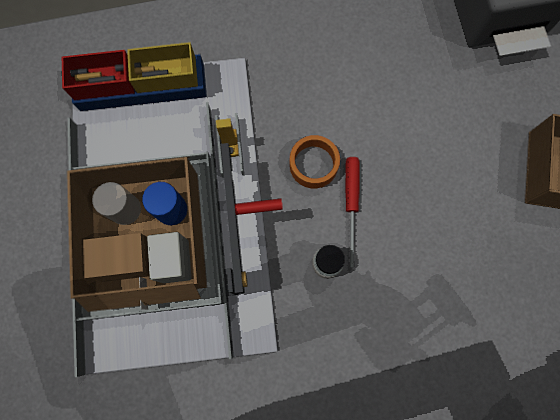

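Scene view: the red grip runs from about (275,217) to (318,206) and the yellow keeper top is near (373,277). In the top view, the grip runs (236,209)–(282,204), the keeper is near (226,128), and the base's right edge runs (247,59)–(277,352). The tape, jar and screwdriver are 40 px or more from the grip.

```bash
cat > h.py <<'E'
import numpy as np, cv2
from scipy.spatial.transform import Rotation as R
def ray(f,uv):
    uv=np.atleast_2d(uv).astype(float); K=f["intrinsics"]
    d=(uv-[K[0,2],K[1,2]])/[K[0,0],K[1,1]]; p=d.copy()
    for _ in range(8): p=d/(1+f["k1"]*(p**2).sum(1,keepdims=True))
    q=np.c_[p[:,0],-p[:,1],-np.ones(len(p))]
    return R.from_quat(f["orientation"],scalar_first=True).apply(q)
def onz(f,uv,z):
    d=ray(f,uv); o=f["xyz"]; return o+d*((z-o[2])/d[:,2])[:,None]
def tri(fa,a,fb,b):
    A=ray(fa,a)[0];B=ray(fb,b)[0]
    s=np.linalg.lstsq(np.c_[A,-B],fb["xyz"]-fa["xyz"],rcond=None)[0]
    P=fa["xyz"]+A*s[0];Q=fb["xyz"]+B*s[1]
    return (P+Q)/2,np.linalg.norm(P-Q)
def comps(f,kind):
    h=cv2.cvtColor(f["pixels"],cv2.COLOR_RGB2HSV); 
    if kind=="red": m=((h[...,0]<6)|(h[...,0]>174))&(h[...,1]>170)&(h[...,2]>60)
    else: m=(h[...,0]>16)&(h[...,0]<30)&(h[...,1]>150)&(h[...,2]>60)
    n,l,st,c=cv2.connectedComponentsWithStats(m.astype(np.uint8))
    return l,[(i,st[i],c[i]) for i in range(1,n) if st[i][4]>40]
E
python3 - <<'E'
from h import *; import pickle
d=pickle.load(open("f0.pkl","rb"))
for n in d:
    for k in("red","yel"):
        l,cs=comps(d[n],k)
        for i,s,c in cs:
            ys,xs=np.where(l==i); rc=cv2.minAreaRect(np.c_[xs,ys].astype(np.float32))
            print(n,k,s,c.round(1),np.round(cv2.boxPoints(rc)).tolist())
t,s=d["top"],d["scene"]
e=onz(t,[(247,59),(277,352)],0.005); v=e[0]-e[1]; print("edge",e,np.degrees(np.arctan2(v[1],v[0])))
# refine edge of base by white->gray threshold
g=cv2.cvtColor(t["pixels"],cv2.COLOR_RGB2GRAY)
for r in(70,90,110,180,300,320,340): print(r,g[r,236:284:3])
tt=cv2.resize(t["pixels"][90:310,180:320],None,fx=4,fy=2.7)
a=cv2.resize(t["pixels"][100:220,190:300],None,fx=4,fy=4); b=cv2.resize(s["pixels"][190:340,260:420],None,fx=2.4,fy=3.2)
a=cv2.resize(a,(400,480));cv2.imwrite("pics/crop.png",np.hstack([a,cv2.resize(b,(384,480))])[:,:,::-1])
E
```

```text
scene red [491  27  21  19 256] [501.2  35.8] [[487.0, 34.0], [510.0, 25.0], [515.0, 38.0], [492.0, 47.0]]
scene red [ 513  278   47   75 1374] [542.4 310. ] [[511.0, 297.0], [559.0, 278.0], [581.0, 334.0], [533.0, 352.0]]
scene yel [363 270  20  13 135] [372.6 276.4] [[363.0, 276.0], [379.0, 269.0], [383.0, 277.0], [366.0, 284.0]]
scene yel [ 440  301  106   87 3344] [490.4 341.7] [[432.0, 338.0], [522.0, 292.0], [550.0, 345.0], [459.0, 391.0]]
scene yel [463 343  56  17 389] [490.8 349.8] [[463.0, 344.0], [518.0, 343.0], [518.0, 358.0], [463.0, 360.0]]
top red [ 62  50  65  39 652] [99.3 71.2] [[59.0, 56.0], [125.0, 49.0], [128.0, 81.0], [62.0, 88.0]]
top red [346 157  13  54 675] [351.9 183.3] [[346.0, 157.0], [358.0, 157.0], [358.0, 210.0], [346.0, 210.0]]
top red [235 199  47  15 477] [258.4 206.1] [[234.0, 204.0], [280.0, 198.0], [282.0, 209.0], [236.0, 214.0]]
top yel [127  43  66  38 936] [165.1  64.3] [[125.0, 49.0], [190.0, 42.0], [193.0, 74.0], [129.0, 81.0]]
top yel [216 119  15  10 117] [223.2 123.4] [[216.0, 120.0], [230.0, 119.0], [231.0, 127.0], [216.0, 128.0]]
top yel [229 144   9  12  63] [234.2 149.6] [[229.0, 145.0], [237.0, 144.0], [238.0, 154.0], [230.0, 155.0]]
edge [[ 0.88074106 -0.1496112   0.005     ]
 [ 0.33387811 -0.10224848  0.005     ]] -4.94992306408213
70 [152 148 152 153  83 101 104  99 101 103 102 101  99 102 102 101]
90 [155 150 153 153 119 109 102 102 101 102 106 102 106 100 104 103]
110 [151 159 154 154 158  30 103 105 103 103 110 109 105 102 107 103]
180 [161 141 161 159 160 150  84  88  63  60  62 109 109 104 107 105]
300 [ 61 159 145 147 160 159 159 159 158 158 159 161  32 105 102 100]
320 [ 71 108 158 158 158 158 158 157 157 159 159 157 164  32  90  87]
340 [ 73  67 146 145 144 140 141 144 142 144 141 142 147 142 101  87]
```

View pics/crop.png

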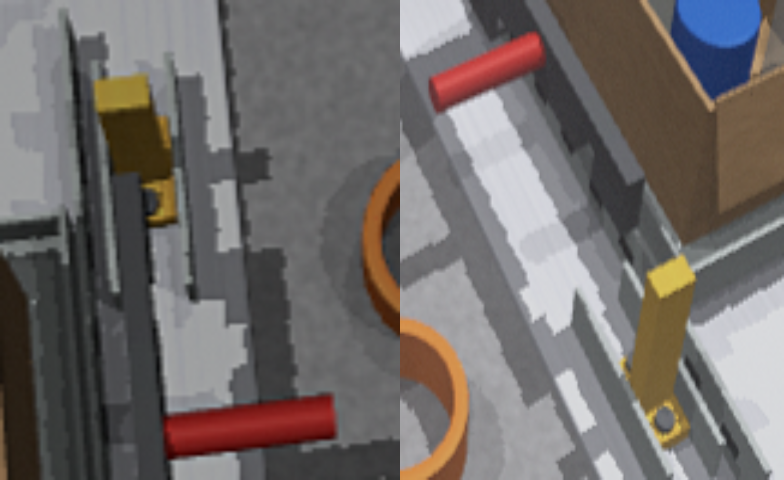

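The crop shows the keeper's top face clearly, at about top (223,123) and scene (372.6,276.4). The bar is level and its free end stops short of the post.

```bash
python3 - <<'E'
from h import *; import pickle
d=pickle.load(open("f0.pkl","rb")); t,s=d["top"],d["scene"]
k=onz(t,(223.2,123.4),.115)[0]; ks=onz(s,(372.6,276.4),.115)[0]; print("keeper",k,ks,tri(t,(223.2,123.4),s,(372.6,276.4)))
g=onz(t,(258.4,206.1),.121)[0]; gs=onz(s,(296.3,212.5),.119)[0]; print("grip",g,gs,tri(t,(258.4,206.1),s,(296.3,212.5)))
ge=onz(t,[(235,209),(281,203.5)],.121); v=ge[1]-ge[0]; print(ge,"grip dir-> frame yaw",np.degrees(np.arctan2(v[1],v[0]))+90)
# grip ring ends: middle, base at bar top
for n,(K,G) in dict(top=(k,g),scene=(ks,gs)).items():
  for a in(-4.95,-5.5,-4.5):
    ex=np.array([np.cos(np.radians(a)),np.sin(np.radians(a))]); ey=np.array([-ex[1],ex[0]]); w=(K-G)[:2]; print(n,a,w@ex,w@ey,"push",w@ex-.06)
o=[onz(t,p,0)[0] for p in((314,162),(329,260),(352,158),(352,210))]
a=np.radians(-4.95); ex=np.array([np.cos(a),np.sin(a)]); ey=np.array([-ex[1],ex[0]])
for p in o: print("rel grip",(p-g)[:2]@ex,(p-g)[:2]@ey)
E
```

```text
keeper [ 0.71335196 -0.08776354  0.115     ] [ 0.71539318 -0.08883005  0.115     ] (array([ 0.71426675, -0.0876213 ,  0.11285568]), np.float64(8.067097479807467e-05))
grip [ 0.56377267 -0.1191118   0.121     ] [ 0.56519389 -0.1192102   0.119     ] (array([ 0.56448697, -0.11893692,  0.11819159]), np.float64(0.0003283870857250333))
[[ 0.56633848 -0.08219494  0.121     ]
 [ 0.56097171 -0.15478076  0.121     ]] grip dir-> frame yaw -4.22857970795917
top -4.95 0.14631648640682343 0.044137991976329775 push 0.08631648640682343
top -5.5 0.14588605736293367 0.045540474275522484 push 0.08588605736293367
top -4.5 0.14665862907618535 0.0429874754740793 push 0.08665862907618535
scene -4.95 0.14701771330543384 0.043226996195824784 push 0.08701771330543384
scene -5.5 0.1465959967513061 0.04463625165897827 push 0.08659599675130611
scene -4.5 0.1473526794767366 0.04207100042426758 push 0.08735267947673661
rel grip 0.09924184214405297 -0.10696601127767522
rel grip -0.08404285315761018 -0.11142745546693122
rel grip 0.09926325681000821 -0.17806021260855076
rel grip 0.0014644604753627551 -0.16449221468021577
```

>>> move_arm(
  commands=[0,0.78,-0.356,0,0,0,0,0,0.78,-0.356,0,0,0,0,0,0.78,-0.356,0,0,0,0,0,0.78,-0.356,0,0,0,0,0,0.78,-0.356,0,0,0,0,0,0.78,-0.356,0,0,0,0,0,0.78,-0.356,0,0,0,0,0,0.78,-0.356,0,0,0,0],
  force=6,
)

```text
t: 0.77
position: [0.3358, -0.3746, 0.2183]
tcp_rot: [-0.0, 0.979, 0.205, -0.0]
force: [-0.5, -0.1, -0.3]
width: 1.0
grasp_force: 0.0
```

>>> move_arm(
  commands=[0,0.78,-0.356,0,0,0,0,0,0.78,-0.356,0,0,0,0,0,0.78,-0.356,0,0,0,0,0,0.78,-0.356,0,0,0,0,0,0.78,-0.356,0,0,0,0,0,0.78,-0.356,0,0,0,0,0,0.78,-0.356,0,0,0,0,0,0.78,-0.356,0,0,0,0],
)

```text
t: 1.43
position: [0.45, -0.2466, 0.2183]
tcp_rot: [-0.0, 0.979, 0.205, -0.0]
force: [-0.5, 0.0, 0.5]
width: 1.003
grasp_force: 0.0
```

>>> move_arm(
  commands=[0,0.78,-0.356,0,0,0,0,0,0.78,-0.356,0,0,0,0,0,0.78,-0.356,0,0,0,0,0,0.78,-0.356,0,0,0,0,0,0.78,-0.356,0,0,0,0,0,0.78,-0.356,0,0,0,0,0,0.78,-0.356,0,0,0,0,0,0.78,-0.356,0,0,0,0],
)

```text
t: 2.1
position: [0.5641, -0.1188, 0.2181]
tcp_rot: [-0.0, 0.979, 0.205, -0.0]
force: [-0.7, -0.6, 0.2]
width: 1.002
grasp_force: 0.0
```

>>> move_arm(
  commands=[0,0,0,0,0,0,-0.77,0,0,0,0,0,0,-0.77,0,0,0,0,0,0,-0.77,0,0,0,0,0,0,-0.77,0,0,0,0,0,0,-0.77,0,0,0,0,0,0,-0.77,0,0,0,0,0,0,-0.77,0,0,0,0,0,0,-0.77],
)

```text
t: 2.77
position: [0.5635, -0.1197, 0.2181]
tcp_rot: [-0.0, 0.888, 0.459, -0.0]
force: [-0.1, 0.1, -0.1]
width: 0.998
grasp_force: 0.0
```

>>> move_arm(
  commands=[0,0,0,0,0,0,-0.765,0,0,0,0,0,0,-0.765,0,0,0,0,0,0,-0.765,0,0,0,0,0,0,-0.765,0,0,0,0,0,0,-0.765,0,0,0,0,0,0,-0.765,0,0,0,0,0,0,-0.765,0,0,0,0,0,0,-0.765],
)

```text
t: 3.43
position: [0.5635, -0.1197, 0.2181]
tcp_rot: [-0.001, 0.736, 0.678, -0.0]
force: [0.4, 1.0, 0.5]
width: 1.001
grasp_force: 0.0
```

>>> move_arm(
  commands=[0,0,0,0.59,0,0,0,0,0,0,0.59,0,0,0,0,0,0,0.59,0,0,0,0,0,0,0.59,0,0,0,0,0,0,0.59,0,0,0,0,0,0,0.59,0,0,0,0,0,0,0.59,0,0,0,0,0,0,0.59,0,0,0],
)

```text
t: 4.1
position: [0.5634, -0.1197, 0.0995]
tcp_rot: [-0.0, 0.737, 0.676, -0.0]
force: [0.9, -0.4, -0.0]
width: 1.0
grasp_force: 0.0
```

>>> move_arm(
  commands=[255,0,0,0,0,0,0,255,0,0,0,0,0,0,255,0,0,0,0,0,0,255,0,0,0,0,0,0,255,0,0,0,0,0,0,255,0,0,0,0,0,0,255,0,0,0,0,0,0,255,0,0,0,0,0,0],
  force=8,
)

```text
t: 4.77
position: [0.5639, -0.1199, 0.101]
tcp_rot: [0.0, 0.737, 0.676, 0.0]
force: [-0.0, 0.2, -0.6]
width: 0.479
grasp_force: 0.0
```

```bash
python3 - <<'E'
from plant import r, imaging
import cv2
s=r.read_state(); print(s["width"],s["grasp_force"],s["position"],s["force"])
f=imaging.grab_frame("scene"); cv2.imwrite("pics/scene1.png",f["pixels"][:,:,::-1])
E
```

```text
0.47892686169753856 0.0 [ 0.5639302  -0.11988227  0.10103264] [-0.04251026  0.21757618 -0.57174676]
```

View pics/scene1.png

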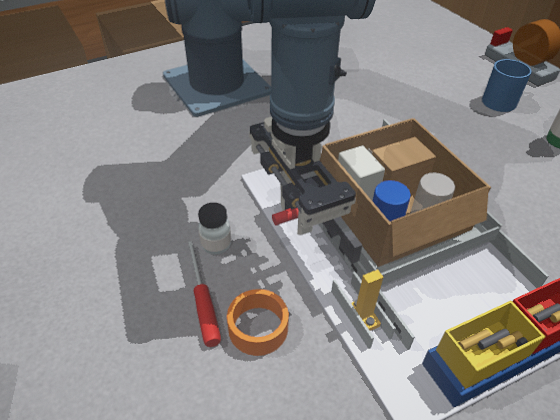

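The gripper straddles the red grip (grip end still visible at (285,216)). Nothing has been disturbed, and the fingers are still closing.

>>> move_arm(
  commands=[255,0,0,0,0,0,0,255,0,0,0,0,0,0,255,0,0,0,0,0,0,255,0,0,0,0,0,0,255,0,0,0,0,0,0,255,0,0,0,0,0,0,255,0,0,0,0,0,0,255,0,0,0,0,0,0],
)

```text
t: 5.48
position: [0.5636, -0.1198, 0.1006]
tcp_rot: [-0.0, 0.737, 0.676, -0.0]
force: [-1.3, 0.8, 0.3]
width: 0.188
grasp_force: 8.0
```

```bash
python3 - <<'E'
from plant import r
s=r.read_state(); print(s["t"],s["width"],s["grasp_force"],s["position"],s["force"])
E
```

```text
5.4833 0.18825878513361521 7.999817132949829 [ 0.56361179 -0.11980273  0.10059665] [-1.33448311  0.75804209  0.26171648]
```

>>> move_arm(
  commands=[255,0,-0.01,-0.1,0,0,0,255,0,-0.01,-0.1,0,0,0,255,0,-0.01,-0.1,0,0,0,255,0,-0.01,-0.1,0,0,0,255,0,-0.01,-0.1,0,0,0,255,0,-0.01,-0.1,0,0,0,255,0,-0.01,-0.1,0,0,0,255,0,-0.01,-0.1,0,0,0],
  force=10,
)

```text
t: 6.15
position: [0.5613, -0.1196, 0.1207]
tcp_rot: [-0.0, 0.737, 0.676, -0.0]
force: [-1.2, -1.4, -4.2]
width: 0.189
grasp_force: 10.0
```

```bash
python3 - <<'E'
from plant import r, imaging
import cv2
s=r.read_state(); print(s["t"],s["width"],s["grasp_force"],s["position"],s["force"])
f=imaging.grab_frame("scene"); cv2.imwrite("pics/scene2.png",cv2.resize(f["pixels"][120:340,220:440],(660,600))[:,:,::-1])
E
```

```text
6.15 0.18891806398463656 9.993225932121277 [ 0.56131071 -0.11961036  0.12072874] [-1.23965795 -1.43220069 -4.23435605]
```

View pics/scene2.png

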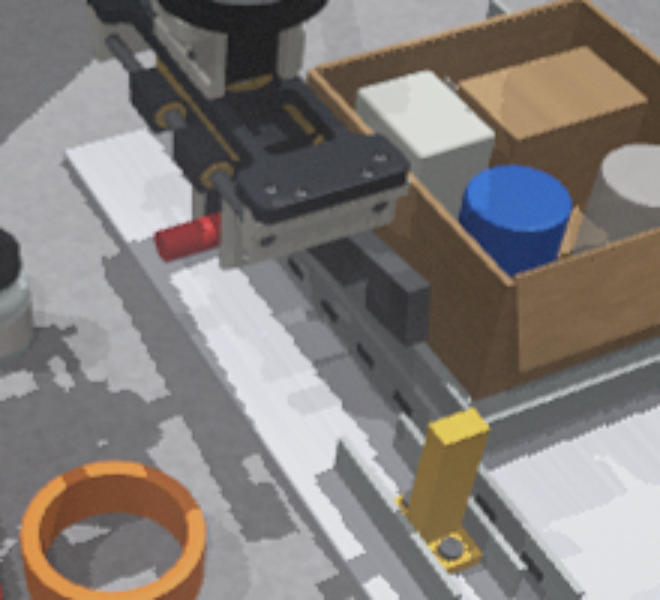

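>>> move_arm(
  commands=[255,0,0.2,0,0,0,0,255,0,0.2,0,0,0,0,255,0,0.2,0,0,0,0,255,0,0.2,0,0,0,0,255,0,0.2,0,0,0,0,255,0,0.2,0,0,0,0,255,0,0.2,0,0,0,0,255,0,0.2,0,0,0,0],
)

```text
t: 6.87
position: [0.602, -0.1228, 0.1204]
tcp_rot: [-0.0, 0.737, 0.676, -0.0]
force: [-2.5, 1.3, -4.4]
width: 0.189
grasp_force: 10.0
```

>>> move_arm(
  commands=[255,0,0.25,0,0,0,0,255,0,0.25,0,0,0,0,255,0,0.25,0,0,0,0,255,0,0.25,0,0,0,0,255,0,0.25,0,0,0,0,255,0,0.25,0,0,0,0,255,0,0.2,0,0,0,0,255,0,0.1,0,0,0,0],
)

```text
t: 7.53
position: [0.6475, -0.1265, 0.1206]
tcp_rot: [0.0, 0.737, 0.676, 0.001]
force: [-2.4, 4.9, -3.4]
width: 0.191
grasp_force: 10.0
```

```bash
python3 - <<'E'
from plant import r, imaging
import cv2, numpy as np
s=r.read_state(); p=s["position"]; a=np.radians(-4.94); ex=np.array([np.cos(a),np.sin(a)])
print(s["t"],s["width"],s["grasp_force"],p,s["force"],"along",(p[:2]-[.5636,-.1198])@ex)
f=imaging.grab_frame("scene"); cv2.imwrite("pics/scene3.png",cv2.resize(f["pixels"][170:370,280:480],(600,600))[:,:,::-1])
E
```

```text
7.5333 0.1912900426840938 9.992669820785522 [ 0.64753352 -0.12646957  0.12064052] [-2.4395048   4.9276695  -3.39567291] along 0.08419607721488914
```

View pics/scene3.png

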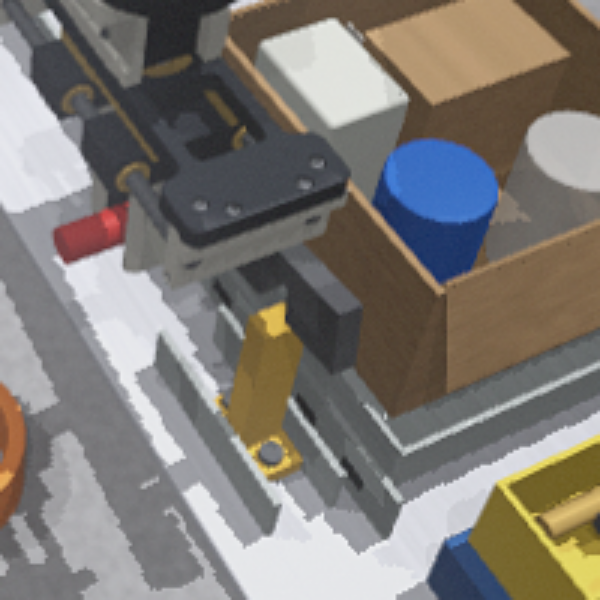

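>>> move_arm(
  commands=[255,0,0.005,0.04,0,0,0,255,0,0.005,0.04,0,0,0,255,0,0.005,0.04,0,0,0,255,0,0.005,0.04,0,0,0,255,0,0.005,0.04,0,0,0,255,0,0.005,0.04,0,0,0,255,0,0.005,0.04,0,0,0,255,0,0.005,0.04,0,0,0],
  force=6,
)

```text
t: 8.25
position: [0.6489, -0.1272, 0.1135]
tcp_rot: [0.002, 0.737, 0.676, 0.001]
force: [4.0, 4.4, -0.7]
width: 0.196
grasp_force: 6.0
```

>>> move_arm(
  commands=[255,0,0.005,0.015,0,0,0,255,0,0.005,0.015,0,0,0,255,0,0.005,0.015,0,0,0,255,0,0.005,0.015,0,0,0,255,0,0.005,0.015,0,0,0,255,0,0.005,0.015,0,0,0,255,0,0.005,0.015,0,0,0,255,0,0.005,0.015,0,0,0],
)

```text
t: 8.92
position: [0.6484, -0.1274, 0.1096]
tcp_rot: [0.0, 0.737, 0.676, -0.0]
force: [2.3, 1.6, -1.4]
width: 0.192
grasp_force: 6.0
```

>>> move_arm(
  commands=[255,0,0.003,0.015,0,0,0,255,0,0.003,0.015,0,0,0,255,0,0.003,0.015,0,0,0,255,0,0.003,0.015,0,0,0,255,0,0.003,0.015,0,0,0,255,0,0.003,0.015,0,0,0,255,0,0.003,0.015,0,0,0,255,0,0,0.015,0,0,0],
)

```text
t: 9.58
position: [0.6487, -0.1274, 0.1065]
tcp_rot: [-0.0, 0.737, 0.676, -0.0]
force: [0.7, 0.1, -1.0]
width: 0.192
grasp_force: 6.0
```

```bash
python3 - <<'E'
from plant import r, imaging
import cv2, numpy as np
s=r.read_state(); p=s["position"]; a=np.radians(-4.94); ex=np.array([np.cos(a),np.sin(a)])
print(s["t"],s["width"],s["grasp_force"],p,s["force"],"along",(p[:2]-[.5636,-.1198])@ex)
f=imaging.grab_frame("scene"); cv2.imwrite("pics/scene4.png",cv2.resize(f["pixels"][190:330,290:430],(600,600),interpolation=cv2.INTER_CUBIC)[:,:,::-1])
E
```

```text
9.5833 0.1916791549399129 5.997781231999397 [ 0.64873763 -0.12736903  0.10649553] [ 0.67235294  0.1332971  -0.96176001] along 0.08547316393091946
```

View pics/scene4.png

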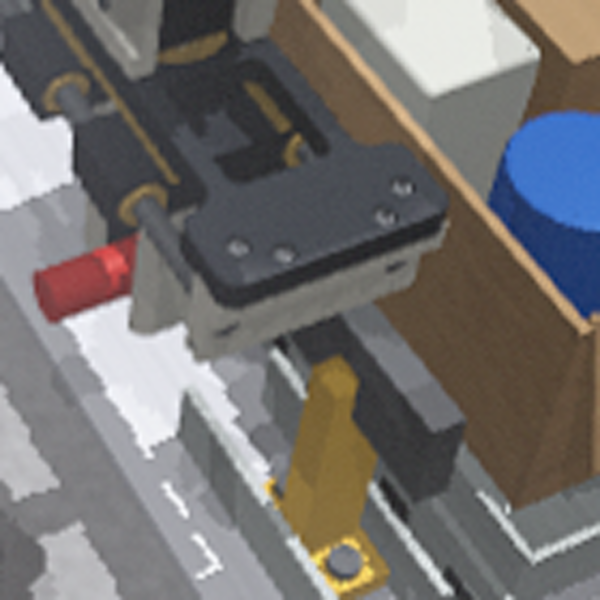

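The bar's end face is visible, with its near lower corner at about full-frame (387,307). I'll predict that pixel for different lean angles to see whether the bar is resting on the keeper or entering the notch.

```bash
python3 - <<'E'
from h import *; import pickle
s=pickle.load(open("f0.pkl","rb"))["scene"]
a=np.radians(-4.94); ex=np.array([np.cos(a),np.sin(a),0]); ey=np.array([-ex[1],ex[0],0]); ez=np.array([0,0,1.])
def proj(P):
    q=R.from_quat(s["orientation"],scalar_first=True).inv().apply(P-s["xyz"]); x=np.array([q[0],-q[1]])/-q[2]; x=x*(1+s["k1"]*(x@x)); K=s["intrinsics"]; return x*K[0,0]+K[:2,2]
tr=.0868
for tr in(.0855,.088):
  for th in(0,.03,.059,.08,.09,.10):
    g0=np.array([.5636,-.1198,0]); piv=g0+ex*(tr-.110)+ey*.045+ez*.115
    u=ex*np.cos(th)+ez*np.sin(th); w=-ex*np.sin(th)+ez*np.cos(th)
    print(tr,th,*[proj(piv+u*.216+ey*y+w*z).round(1) for y,z in((-.006,-.018),(-.006,.018),(.006,.018))])
E
```

```text
0.0855 0 [384.9 309.7] [389.6 294.2] [397.5 290.9]
0.0855 0.03 [385.9 307.3] [390.2 290.9] [398.1 287.6]
0.0855 0.059 [386.8 304.7] [390.7 287.5] [398.7 284.3]
0.0855 0.08 [387.4 302.8] [391.1 285. ] [399.1 281.8]
0.0855 0.09 [387.7 301.9] [391.2 283.8] [399.2 280.6]
0.0855 0.1 [388.  300.9] [391.3 282.6] [399.4 279.3]
0.088 0 [385.9 311.2] [390.7 295.7] [398.6 292.4]
0.088 0.03 [387.  308.7] [391.3 292.4] [399.3 289.1]
0.088 0.059 [387.9 306.2] [391.9 289. ] [399.8 285.8]
0.088 0.08 [388.5 304.3] [392.2 286.5] [400.2 283.3]
0.088 0.09 [388.8 303.4] [392.3 285.3] [400.4 282. ]
0.088 0.1 [389.1 302.4] [392.5 284.1] [400.5 280.8]
```

The observed corners match a lean of 0.03–0.06 rad, below the 0.09 rad resting angle. The notch is going over the keeper, so I'll keep lowering.

>>> move_arm(
  commands=[255,0,0.002,0.03,0,0,0,255,0,0.002,0.03,0,0,0,255,0,0.002,0.03,0,0,0,255,0,0.002,0.03,0,0,0,255,0,0.002,0.03,0,0,0,255,0,0,0.03,0,0,0,255,0,0,0.03,0,0,0,255,0,0,0.02,0,0,0],
)

```text
t: 10.3
position: [0.6499, -0.1275, 0.1025]
tcp_rot: [0.001, 0.737, 0.676, 0.0]
force: [-2.4, 0.1, 8.1]
width: 0.192
grasp_force: 6.0
```

>>> move_arm(
  commands=[150,0,0,0,0,0,0,150,0,0,0,0,0,0,150,0,0,0,0,0,0,150,0,0,0,0,0,0,150,0,0,0,0,0,0,150,0,0,0,0,0,0,150,0,0,0,0,0,0,150,0,0,0,0,0,0],
)

```text
t: 10.97
position: [0.6492, -0.1271, 0.1008]
tcp_rot: [-0.0, 0.737, 0.676, -0.0]
force: [0.4, 0.2, 0.3]
width: 0.415
grasp_force: 0.0
```

>>> move_arm(
  commands=[150,0,0,-0.6,0,0,0,150,0,0,-0.6,0,0,0,150,0,0,-0.6,0,0,0,150,0,0,-0.6,0,0,0,150,0,0,-0.6,0,0,0,150,0,0,-0.6,0,0,0,150,0,0,-0.6,0,0,0,150,0,0,-0.6,0,0,0],
)

```text
t: 11.63
position: [0.6492, -0.1271, 0.2216]
tcp_rot: [-0.0, 0.737, 0.676, -0.0]
force: [-0.0, -0.0, 0.2]
width: 0.414
grasp_force: 0.0
```

```bash
python3 - <<'E'
from plant import r, imaging
import cv2
s=r.read_state(); print(s["t"],s["width"],s["position"],s["force"])
f=imaging.grab_frame("scene"); cv2.imwrite("pics/scene5.png",cv2.resize(f["pixels"][190:330,290:430],(600,600),interpolation=cv2.INTER_CUBIC)[:,:,::-1])
E
```

```text
11.6333 0.41428762732903646 [ 0.64916237 -0.12708909  0.22159305] [-0.04120581 -0.0416827   0.16569559]
```

View pics/scene5.png

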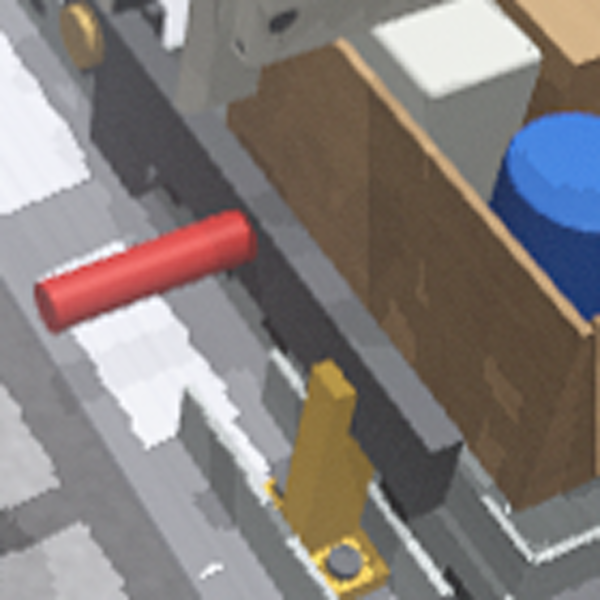

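The bar's end corners, at (390,296), (398,293) and (386,311), match the level prediction. It's fully down over the keeper, and the gripper is clear.

```bash
python3 -c "
from plant import ticket; print(ticket.hand_in())"
```

```text
the job is handed in; nothing more can be done
None
```

I lifted the latch bar, pushed the tray in about 87 mm and lowered the bar level over the keeper; the gripper is clear and the job is handed in at about 12 s, though the hand-in returned no verdict.

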